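# Isolate the tube shaker and hold its drive link off the crank ball

## Task

The tube shaker has stopped on its timer but is still live: first turn the rotary isolator handle on its end housing from on fully round to off. Then free the drive link from the crank: pull the upright paddle of the spring latch straight out sideways while the link still sits on the ball and, with the latch drawn, lift the link's coupler up off the ball. Finish still holding the link by the gripper, its coupler about 50 mm above its seat and clear of the ball, with the isolator left off and the timer, beaker, marker and tape roll left where they are.

Things in the scene. Friction and masses are not known exactly. Their poses are not given: they have to be found in the camera images.
- shaker: Grey benchtop shaker, fixed; base 170 (x) x 410 (y) x 30 mm high. Origin under its centre at worktop level; x away from the robot's side, y to the left along its length, z up. Left: platform with tube rack. Middle: steel crank disc 76 mm across (centre x 30, y -80, top z 56 mm) with an upright ball stud. Right: isolator housing 120 (x) x 76 (y), y -200 to -124, top z 97 mm.
- rack_top (a point): Centre of the tube rack at the height of the highest stopper. Rack and platform below it measure 150 (x) x 110 mm (y).
- link_pin (a point): Centre of the drive link's pivot pin (lies along the shaker's x, 82 mm above the worktop). Fixed. The link is a bar along -y from here to the coupler over the ball.
- isolator (a joint): Rotary isolator handle on top of the isolator housing, vertical axis, rad: 0 = off (bar along the shaker's x, white line toward +x), 1.047 = on (60 degrees clockwise from that, seen from above). Stops at both ends; an over-centre detent of at most 0.07 N m pushes it from the middle to the nearer end. It starts on.
- isolator_grip (a point): Point on the isolator's axis inside its black grip bar, 5 mm below the bar's top. The bar is 56 mm long, 13 mm wide and stands 26 mm above a round hub 42 mm across. The point turns with the handle: its x runs along the bar toward the white line, z up.
- link (a joint): Hinge of the drive link at its pivot pin, rad: 0 = coupler seated on the ball, grows as the coupler end swings up (stop at 0.9). It falls back under its own weight (link with latch 0.38 kg, about 3 N to lift it at the coupler).
- socket (a point): Centre of the socket in the link's coupler (dark steel block 36 x 36 mm, its top 23 mm above this point, its skirt 12 mm below); coincides with the ball's centre when seated; 138 mm from the pivot pin.
- ball (a point): Centre of the steel ball (22 mm across) on the crank's stud, 75 mm above the worktop. It does not move. Its x, y, z axes are those of the shaker.
- latch (a joint): Spring latch carried by the coupler, m: 0 = home, fork under the ball's flat shoulder, link locked down (1 mm play). Grows as the paddle is pulled along the shaker's -x, away from the coupler; the fork is clear of the shoulder from 10 mm on, hard stop at 15 mm. Spring force 4 N at home, 9 N at the stop; springs back when let go.
- paddle (a point): Grip point in the black latch paddle, mid thickness and width, 18 mm below its top. Upright plate 8 (x) x 26 (y) x 60 mm high on the end of a pull rod 8 mm thick, axis 34 mm below this point. Paddle to coupler: 44 mm free; in the coupler's half of that gap a spring barrel 20 mm across surrounds the rod, its top 24 mm below this point. Axes as the shaker's when seated; swings up with the link.
- timer: White square lab timer, 62 x 62 x 22 mm, loose, left of the shaker; origin under its centre. Leave alone.
- beaker: Glass beaker, 53 mm across, 68 mm high, loose, behind the shaker; origin under its centre. Leave alone.
- marker: Marker pen 138 mm long (along its y), 13 mm thick, loose, behind the shaker; origin under its centre. Leave alone.
- tape_roll: Roll of tape, 75 mm across, 20 mm high, loose, right of the shaker; origin under its centre. Leave alone.
- meter_front (a point): Fixed point at the middle of the front face of the tall grey measuring instrument's head, left of the shaker. The head is 215 mm wide (y) and reaches from 220 to 398 mm above the worktop; its foot is as wide. The arm starts to the left of it and must pass in front of it.
- old_meter_front (a point): The same point on the second, equal instrument, right of the shaker and farther back; keep the wrist clear of it at the isolator.

How it is judged:
By the outcome, as a careful person would: the job done as asked, in the order asked, and still so for the second after the job is handed in, while the arm keeps its last pose, push and grip.
It also fails if it takes over 51 s, if anything falls off the work surface, if the arm or the gripper's body presses on something with over 40 N, if the wrist force passes 120 N, or if a joint passes its speed limit or range.

## Robot

A 6-joint arm with a two-finger parallel gripper is mounted at the origin on a cart in front of the work surface, level with it; the furniture and walls round the work are solid. World frame = base frame: x ahead of the robot, y to its left, z up, the work surface at z = 0. Lengths are in m, angles in rad, forces in N, time in s.
With the tool pointing down it reaches from about 0.275 to 0.875 m from the base axis. Payload 12.5 kg.
Tool frame: the origin (TCP) lies at the very end of the fingers, on their centre line; the grasp point (between the pads) lies 19 mm behind it; z points along the fingers, y is the line along which they close (so a half turn about z gives the same grasp; the last joint's range is limited). The gripper opens to 85 mm and grips with 20 to 120 N. Pads are 22 mm wide; open, the fingers measure 114 mm over their backs; the gripper's body (76 mm by 85 mm) begins 54 mm behind the grasp point. The pads swing forward as they close: fully open they stand 13 mm farther back than shut.
Start: joints at [1.14, 0.351, 1.652, -0, 1.139, -0.085], TCP at [0.186, 0.517, 0.205] pointing down, gripper open.
Joint ranges: [-2.75, 2.75], [-0.79, 2.1], [0.01, 2.65], [-1.57, 4.71], [0.07, 3.14], [-2.87, 2.87]. Speed limits (rad/s): [2.22, 2.22, 2.79, 3.14, 3.14, 3.14].

## Interface

Orientations are given as a 3x3 rotation matrix whose columns are the frame's x, y, z axes.
In Python, from bench import manip gives the robot as it stands. Calls block until the motion is done:
- manip.move_ptp(position, orientation): joint-space move of the TCP to a pose.
- manip.move_l(position, attitude=None, max_speed=0.15): straight line of the TCP; attitude=None keeps the orientation; max_speed is the mean speed in m/s.
- manip.move_j(angles): joint-space move.
- manip.set_gripper(opening, effort=None): opening from 0.0 (shut) to 1.0 (fully open); effort is the grip in N (None keeps the last); returns when the fingers have stopped.
- manip.dwell(seconds).
- manip.inverse_kinematics(position, orientation): joint angles nearest the present ones, or None.
- manip.grab_frame(name): name is "scene" or "top"; returns (picture, depth): 420x560x3 uint8, red, green, blue; 420x560 float32, m along the optical axis (not along the pixel's ray), 0 where there is no reading.
- manip.get_calibration(name): a dict with "camera_matrix" (3x3 intrinsics, pixels), "k1" (the pictures are not rectified: a ray, as slopes to the right and down, at radius r is drawn at 1 + k1 r^2 times it, then the intrinsics apply), "R" (3x3) and "t" (3): a world point X has camera coordinates R X + t. Camera axes: x right, y down, z forward; pixel columns grow to the right and rows downward; lengths in m; the calibration is good to about 2 mm. A picture is of the moment at which its call begins. get_calibration takes no time and is no camera call.
A pose or a line that the arm cannot do raises manip.Unreachable and nothing moves.
- manip.sign_off(): hands the job in; it is judged then, once.
Trained networks look in the newest picture that a camera, given by its name, has taken for a name from the list of things; names that differ only in an ending like _2 or _b are one class to them, and where a whole thing is asked for, a point or a joint stands for the part that bears it (a point fixed in the world has none). Each returns a list of dicts, best first, with "confidence" (0 to 1); they miss things now and then, are a little off and sometimes report something else, mostly with a low value. They report only what shows in the picture. A call takes as long as a camera call.
- manip.look_for(camera, name): "at" ([x, y, z] in m, in world coordinates, good to about 4 mm: the middle of the surface that is visible of it).
Readings, each from a call of its own:
- manip.current_time(): time.
- manip.current_qpos(): joint angles.
- manip.current_joint_vel(): joint speeds.
- manip.current_joint_torque(): joint torques, N m.
- manip.current_ee_pos(): TCP position.
- manip.current_tcp_rot(): TCP orientation.
- manip.current_force(): force on the tool from outside, world axes, zero at the start.
- manip.current_ft_torque(): the same for the moment, N m.
- manip.current_grip_width(): opening from 0.0 (shut) to 1.0 (fully open).
- manip.current_grip_force(): force on a finger pad.
Only numpy, scipy, OpenCV 4.12 (cv2) and the standard library are available. Lean on these libraries where they do the work, as an engineer would, in place of code of your own. Each camera call takes 0.05 s, during which the arm holds its last target. There are 200 camera calls.

## Working session

There is one attempt and no reset: what is moved stays moved. The work goes in short steps, each a Python script; the robot and the scene stay as the last script left them, time stands still between calls to the robot, and variables do not carry over. Pictures are saved under pics/ and viewed, at most 10 in all, crops included, and the job is handed in when it is done.

```bash
mkdir -p pics; cat > h.py <<'E'
import numpy as np, cv2
from bench import manip
def pix2w(name,u,v,d=None,z=None):
    c=manip.get_calibration(name);K=np.array(c["camera_matrix"]);R=np.array(c["R"]);t=np.array(c["t"])
    p=cv2.undistortPoints(np.array([[[u,v]]],float),K,np.array([c["k1"],0,0,0.]))[0,0]
    ray=np.array([p[0],p[1],1.]);o=-R.T@t;r=R.T@ray
    return o+r*d if d is not None else o+r*(z-o[2])/r[2]
def w2pix(name,X):
    c=manip.get_calibration(name)
    R=np.array(c["R"]);t=np.array(c["t"],float)
    return cv2.projectPoints(np.array([X],float),cv2.Rodrigues(R)[0],t,np.array(c["camera_matrix"]),np.array([c["k1"],0,0,0.]))[0][0,0]
E
python3 - <<'E'
from h import *
for n in ("scene","top"):
    p,d=manip.grab_frame(n); cv2.imwrite(f"pics/{n}0.png",p[:,:,::-1]); np.save(f"pics/{n}0.npy",d)
    c=manip.get_calibration(n);print(n,-np.array(c["R"]).T@np.array(c["t"]),c["k1"],np.array(c["camera_matrix"])[0,0])
    for o in "shaker rack_top isolator isolator_grip link socket ball latch paddle timer beaker marker tape_roll meter_front old_meter_front link_pin".split():
        r=manip.look_for(n,o); print(o,[(np.round(x["at"],3).tolist(),round(x["confidence"],2),np.round(w2pix(n,x["at"])).tolist()) for x in r[:2]])
print(manip.current_time())
E
```

```text
scene [-0.38352671 -0.60390182  0.64160538] -0.07829787001661652 395.77167381475874
shaker [([0.436, -0.165, 0.055], 0.89, [265.0, 267.0])]
rack_top [([0.435, -0.17, 0.057], 0.71, [267.0, 267.0])]
isolator [([0.436, -0.312, 0.123], 0.6, [316.0, 258.0])]
isolator_grip [([0.44, -0.312, 0.112], 0.85, [317.0, 261.0])]
link [([0.481, -0.201, 0.089], 0.78, [284.0, 252.0]), ([0.422, -0.204, 0.091], 0.62, [276.0, 262.0])]
socket [([0.48, -0.203, 0.085], 0.69, [285.0, 254.0])]
ball [([0.437, -0.17, 0.06], 0.62, [267.0, 266.0])]
latch [([0.422, -0.208, 0.088], 0.52, [277.0, 263.0])]
paddle [([0.422, -0.205, 0.09], 0.75, [276.0, 262.0])]
timer [([0.378, 0.189, 0.017], 0.75, [154.0, 260.0])]
beaker [([0.612, -0.238, 0.056], 0.68, [313.0, 245.0])]
marker []
tape_roll [([0.366, -0.487, 0.022], 0.7, [374.0, 326.0])]Traceback (most recent call last):
  File "<stdin>", line 6, in <module>
ValueError: it knows: ball, beaker, isolator, isolator_grip, latch, link, link_pin, marker, paddle, rack_top, shaker, socket, tape_roll, timer
```

View pics/scene0.png

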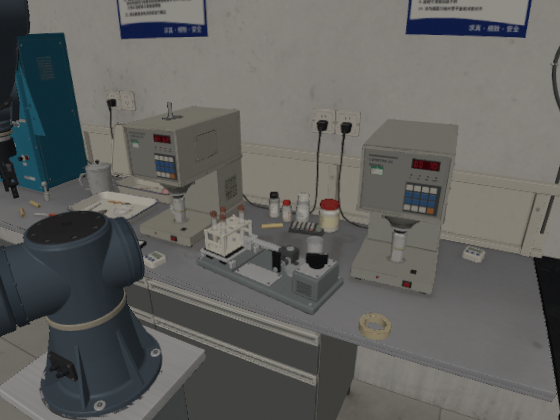

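The scene view shows the shaker around (265,268), the isolator's black bar at (317,260), the paddle at about (277,260), the tall instruments at (190,150) and (410,180), and the tape at (375,326). Next is the top camera.

```bash
python3 - <<'E'
from h import *
n="top"
p,d=manip.grab_frame(n); cv2.imwrite(f"pics/{n}0.png",p[:,:,::-1]); np.save(f"pics/{n}0.npy",d)
c=manip.get_calibration(n);print(n,-np.array(c["R"]).T@np.array(c["t"]),c["k1"],np.array(c["camera_matrix"])[0,0],np.round(c["R"],2).tolist())
for o in "shaker rack_top isolator isolator_grip link socket ball latch paddle timer beaker marker tape_roll link_pin".split():
    r=manip.look_for(n,o); print(o,[(np.round(x["at"],3).tolist(),round(x["confidence"],2),np.round(w2pix(n,x["at"])).tolist()) for x in r[:2]])
print(manip.current_time())
u,v=[int(x) for x in w2pix(n,[0.44,-0.2,0.08])]
print(u,v)
y0=max(0,v-75);x0=max(0,u-100);print("crop origin",x0,y0)
cv2.imwrite("pics/topcrop.png",cv2.resize(p[y0:y0+150,x0:x0+200,::-1],None,fx=4,fy=4,interpolation=cv2.INTER_CUBIC))
E
```

```text
top [ 0.3618448  -0.13526474  1.39685799] 0.0016490835293784141 385.66296275829893 [[-0.02, -1.0, -0.0], [-0.99, 0.02, -0.12], [0.12, 0.0, -0.99]]
shaker [([0.626, -0.242, 0.018], 0.61, [309.0, 181.0])]
rack_top [([0.466, -0.152, 0.056], 0.81, [285.0, 225.0]), ([0.379, -0.486, 0.021], 0.41, [379.0, 248.0])]
isolator [([0.446, -0.31, 0.108], 0.68, [332.0, 229.0])]
isolator_grip [([0.442, -0.309, 0.103], 0.72, [332.0, 230.0])]
link [([0.494, -0.189, 0.089], 0.61, [295.0, 216.0]), ([0.625, -0.239, 0.015], 0.26, [308.0, 182.0])]
socket [([0.5, -0.192, 0.094], 0.88, [297.0, 214.0]), ([0.389, 0.198, 0.018], 0.52, [187.0, 249.0])]
ball [([0.464, -0.153, 0.054], 0.9, [285.0, 225.0])]
latch [([0.425, -0.205, 0.087], 0.45, [301.0, 236.0])]
paddle []
timer [([0.388, 0.195, 0.021], 0.86, [187.0, 249.0])]
beaker [([0.628, -0.241, 0.014], 0.74, [308.0, 181.0]), ([0.608, -0.116, 0.015], 0.43, [274.0, 187.0])]
marker [([0.606, -0.118, 0.013], 0.55, [274.0, 188.0]), ([0.387, 0.198, 0.019], 0.35, [187.0, 249.0])]
tape_roll [([0.376, -0.487, 0.018], 0.56, [380.0, 249.0])]
link_pin [([0.463, -0.151, 0.054], 0.6, [285.0, 226.0])]
1.45
299 231
crop origin 199 156
```

View pics/top0.png

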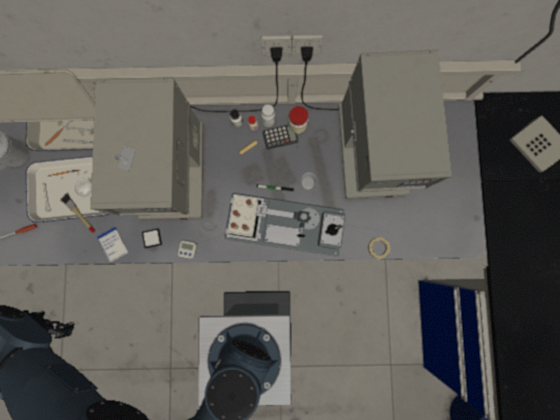

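View pics/topcrop.png

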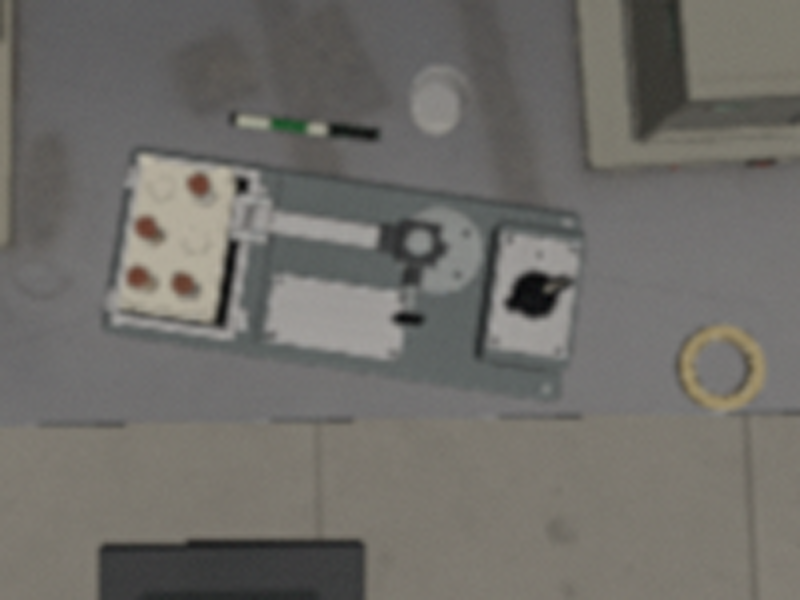

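The top view shows the shaker from crop (105,150) to (582,397), slightly yawed. The coupler is at (420,243), the paddle at (408,319), the isolator at (535,294) and the beaker at (435,105). I'll fit the shaker pose from the base and housing corners and check it against depth.

```bash
python3 - <<'E'
from h import *
from scipy.optimize import least_squares
O=np.array([199,156.])
# crop px -> full (resize centre convention)
f=lambda u,v:O+(np.array([u,v])+.5)/4-.5
M=[((.085,.205,.03),(135,150)),((-.085,.205,.03),(105,328)),((-.085,-.205,.03),(558,397)),((.085,-.205,.03),(582,213))]
def W(q,m): c,s=np.cos(q[2]),np.sin(q[2]); return np.array([q[0]+c*m[0]-s*m[1],q[1]+s*m[0]+c*m[1],m[2]])
r=lambda q:np.concatenate([w2pix("top",W(q,m))-f(*p) for m,p in M])
s=least_squares(r,[.46,-.17,0]);print(s.x,np.round(r(s.x),2))
q=s.x
def inv(w): c,s=np.cos(q[2]),np.sin(q[2]); d=w[:2]-q[:2]; return np.round([c*d[0]+s*d[1],-s*d[0]+c*d[1]],4)
for nm,p,z in [("disc/ball coupler top",(420,243),.098),("paddle",(408,319),.09),("iso",(533,295),.13),("hTL",(497,228),.097),("hTR",(582,237),.097),("hBR",(568,362),.097),("hBL",(482,355),.097)]:
    w=pix2w("top",*f(*p),z=z);print(nm,w.round(4),inv(w))
d=np.load("pics/top0.npy")
def dz(u,v):
    u,v=f(u,v);P=[pix2w("top",a,b,d=d[b,a])[2] for b in range(int(v)-1,int(v)+3) for a in range(int(u)-1,int(u)+3)];return np.round(P,3).reshape(4,4)
for p in [(408,319),(533,295),(420,243),(320,225),(520,340),(440,390)]: print(p);print(dz(*p))
p=cv2.imread("pics/scene0.png");cv2.imwrite("pics/scrop.png",cv2.resize(p[205:305,190:345],(775,500),interpolation=cv2.INTER_CUBIC))
E
```

```text
[ 0.4730522  -0.15214954 -0.16501836] [-0.74 -1.41 -0.98  1.04  0.82  0.88  0.89 -0.63]
disc/ball coupler top [ 0.4901 -0.2158  0.098 ] [ 0.0273 -0.0599]
paddle [ 0.4265 -0.2044  0.09  ] [-0.0373 -0.0592]
iso [ 0.4423 -0.3054  0.13  ] [-0.0051 -0.1562]
hTL [ 0.5018 -0.2814  0.097 ] [ 0.0495 -0.1227]
hTR [ 0.4928 -0.353   0.097 ] [ 0.0524 -0.1949]
hBR [ 0.3878 -0.3372  0.097 ] [-0.0537 -0.1965]
hBL [ 0.3949 -0.2653  0.097 ] [-0.0585 -0.1245]
(408, 319)
[[0.119 0.115 0.119 0.071]
 [0.123 0.118 0.124 0.119]
 [0.121 0.122 0.122 0.117]
 [0.071 0.078 0.077 0.092]]
(533, 295)
[[0.106 0.128 0.129 0.13 ]
 [0.131 0.13  0.134 0.133]
 [0.129 0.131 0.131 0.131]
 [0.132 0.132 0.132 0.128]]
(420, 243)
[[0.104 0.102 0.103 0.101]
 [0.098 0.101 0.102 0.099]
 [0.111 0.098 0.101 0.103]
 [0.104 0.106 0.102 0.104]]
(320, 225)
[[0.089 0.09  0.092 0.034]
 [0.093 0.092 0.094 0.096]
 [0.092 0.098 0.092 0.085]
 [0.088 0.085 0.09  0.093]]
(520, 340)
[[0.099 0.098 0.098 0.094]
 [0.099 0.098 0.1   0.101]
 [0.096 0.096 0.099 0.097]
 [0.096 0.1   0.097 0.094]]
(440, 390)
[[ 0.001  0.004  0.025  0.025]
 [ 0.002  0.003  0.001 -0.003]
 [ 0.007  0.005  0.001 -0.002]
 [ 0.001  0.005  0.003  0.008]]
```

View pics/scrop.png

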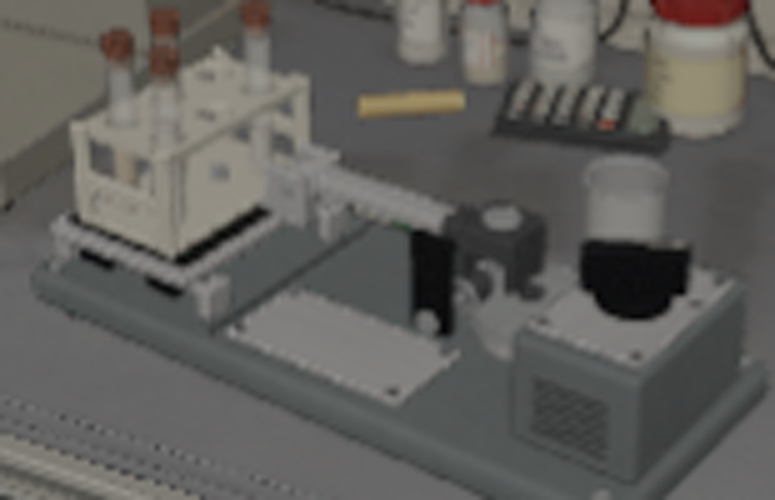

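The scene crop shows the paddle upright at (432,280), the coupler at (500,240) and the isolator bar at (635,270). Next I'll refine the targets with blob centroids and depth, and find the fronts of the two meters.

```bash
python3 - <<'E'
from h import *
from scipy.optimize import least_squares
O=np.array([199,156.]); f=lambda u,v:O+(np.array([u,v])+.5)/4-.5
M=[((.085,.205,.03),(135,150)),((-.085,.205,.03),(105,328)),((-.085,-.205,.03),(558,397)),((.085,-.205,.03),(582,213))]+\
 [((.06,-.124,.097),(497,228)),((.06,-.2,.097),(582,237)),((-.06,-.2,.097),(568,362)),((-.06,-.124,.097),(482,355))]
def W(q,m): c,s=np.cos(q[2]),np.sin(q[2]); return np.array([q[0]+c*m[0]-s*m[1],q[1]+s*m[0]+c*m[1],m[2]])
r=lambda q:np.concatenate([w2pix("top",W(q,(m[0]+(q[3] if m[2]>.09 else 0),m[1],m[2])))-f(*p) for m,p in M])
q=least_squares(r,[.46,-.17,0,0]).x;print(q.round(4),np.round(r(q),1))
def inv(w): c,s=np.cos(q[2]),np.sin(q[2]); d=w[:2]-q[:2]; return np.round([c*d[0]+s*d[1],-s*d[0]+c*d[1]],4)
im=cv2.imread("pics/top0.png");d=np.load("pics/top0.npy")
g=cv2.resize(im.max(2),None,fx=4,fy=4,interpolation=cv2.INTER_CUBIC)
for nm,p,z,w in [("paddle",(408,319),.122,24),("iso",(533,295),.131,40)]:
    u,v=int(p[0]+199*4),int(p[1]+156*4); s=g[v-w:v+w,u-w:u+w]
    for th in (40,55,70):
        m=(s<th).astype(np.uint8);n,l,st,c=cv2.connectedComponentsWithStats(m);k=1+np.argmax(st[1:,4])
        cc=c[k]+[u-w,v-w];pp=(cc+.5)/4-.5;X=pix2w("top",*pp,z=z);print(nm,th,st[k],X.round(4),inv(X),w2pix("scene",X).round(1))
P=np.array([[pix2w("top",a,b,d=d[b,a]) if d[b,a]>0 else [0,0,0] for a in range(0,560,2)] for b in range(40,260,2)]).reshape(-1,3)
for lo,hi in((0,.45),(-.7,-.25)):
    s=P[(P[:,1]>lo)&(P[:,1]<hi)&(P[:,2]>.2)&(P[:,2]<.42)&(P[:,0]>.3)];print(len(s),np.percentile(s,[1,5,95,99],axis=0).round(3).tolist())
s=P[(abs(P[:,0]-.45)<.1)&(P[:,1]>-.17)&(P[:,1]<.1)];print("rack max z",np.percentile(s[:,2],99))
E
```

```text
[ 0.4732 -0.1509 -0.1627 -0.0028] [-1.2 -1.3 -1.3  1.1  0.5  0.7  0.5 -0.8  0.3 -2.3  1.3 -1.4  0.4  2.6
 -0.6  1.1]
paddle 40 [ 14  20  23   8 145] [ 0.4254 -0.2036  0.122 ] [-0.0387 -0.0597] [276.1 251. ]
paddle 55 [ 12  19  27  11 226] [ 0.4253 -0.2038  0.122 ] [-0.0388 -0.0599] [276.2 251. ]
paddle 70 [ 11  18  30  13 310] [ 0.4252 -0.2042  0.122 ] [-0.0388 -0.0604] [276.3 251.1]
iso 40 [  16   20   45   39 1179] [ 0.4423 -0.3043  0.131 ] [-0.0058 -0.1563] [314.6 253.5]
iso 55 [  15   19   49   42 1377] [ 0.4422 -0.3046  0.131 ] [-0.0057 -0.1566] [314.7 253.5]
iso 70 [  14   18   63   44 1691] [ 0.4431 -0.3067  0.131 ] [-0.0045 -0.1586] [315.6 253.6]Traceback (most recent call last):
  File "<stdin>", line 17, in <module>
  File "h.py", line 4, in pix2w
    c=manip.get_calibration(name);K=np.array(c["camera_matrix"]);R=np.array(c["R"]);t=np.array(c["t"])
ValueError: time passes only in moves, steps and waits
```

```bash
python3 - <<'E'
from h import *
c=manip.get_calibration("top");K=np.array(c["camera_matrix"]);R=np.array(c["R"]);t=np.array(c["t"])
d=np.load("pics/top0.npy");b,a=np.mgrid[40:260,0:560]
p=cv2.undistortPoints(np.stack([a,b],-1).reshape(-1,1,2).astype(float),K,np.array([c["k1"],0,0,0.]))[:,0]
z=d[40:260].reshape(-1);P=(np.c_[p*z[:,None],z]-t)@R;P=P[z>0]
for lo,hi in((0,.45),(-.7,-.25)):
    s=P[(P[:,1]>lo)&(P[:,1]<hi)&(P[:,2]>.23)&(P[:,2]<.42)&(P[:,0]>.3)];print(len(s),np.percentile(s,[1,5,95,99],axis=0).round(3).tolist())
s=P[(abs(P[:,0]-.47)<.1)&(P[:,1]>-.17)&(P[:,1]<.05)];print("rack z",np.percentile(s[:,2],[90,99]))
yaw=-.165
def Rd(a,): # tool down, x along angle a
    return np.c_[[np.cos(a),np.sin(a),0],[np.sin(a),-np.cos(a),0],[0,0,-1]]
for nm,pos,a in [("start",manip.current_ee_pos(),None),("ret",[.14,.34,.26],1.14),("mid",[.33,-.1,.26],-.3),("iso_on",[.443,-.308,.18],yaw-1.047),("iso_on'",[.443,-.308,.18],yaw-1.047+np.pi),("iso_off",[.443,-.308,.18],yaw),("iso_off'",[.443,-.308,.18],yaw+np.pi),("pad",[.4255,-.2045,.15],yaw+np.pi/2),("pad'",[.4255,-.2045,.15],yaw-np.pi/2)]:
    if a is None: print(np.round(manip.current_tcp_rot(),2).tolist(),np.round(manip.current_qpos(),2));continue
    k=manip.inverse_kinematics(pos,Rd(a));print(nm,None if k is None else np.round(k,2))
E
```

```text
18482 [[0.493, 0.014, 0.234], [0.503, 0.072, 0.246], [0.961, 0.382, 0.4], [0.962, 0.438, 0.402]]
15757 [[0.555, -0.686, 0.233], [0.561, -0.613, 0.248], [0.96, -0.316, 0.401], [0.961, -0.263, 0.402]]
rack z [0.12535508 0.17958463]
[[-0.94, 0.34, -0.0], [0.34, 0.94, -0.0], [0.0, -0.0, -1.0]] [ 1.14  0.35  1.65  0.    1.14 -0.08]
ret [ 1.05 -0.06  2.   -0.    1.21  1.48]
mid [-0.43 -0.11  2.04 -0.    1.21  1.44]
iso_on [-0.69  0.36  1.71 -0.    1.08  2.09]
iso_on' [-0.69  0.36  1.71 -0.    1.08 -1.05]
iso_off [-0.69  0.36  1.71 -0.    1.08  1.04]
iso_off' [-0.69  0.36  1.71 -0.    1.08 -2.1 ]
pad [-0.55  0.28  1.9  -0.    0.96 -0.38]
pad' [-0.55  0.28  1.9  -0.    0.96  2.76]
```

```bash
cat >> h.py <<'E'
yaw=-.165
def Rd(a): return np.c_[[np.cos(a),np.sin(a),0],[np.sin(a),-np.cos(a),0],[0,0,-1]]
def st(s=""): print(s,"t%.2f"%manip.current_time(),"p",np.round(manip.current_ee_pos(),4),"F",np.round(manip.current_force(),1),"M",np.round(manip.current_ft_torque(),2),"w%.3f g%.1f"%(manip.current_grip_width(),manip.current_grip_force()))
E
python3 - <<'E'
from h import *
a=yaw-1.047+np.pi
manip.move_ptp([.14,.34,.26],Rd(1.14+np.pi)); st()
manip.move_ptp([.33,-.1,.26],Rd(a)); st()
manip.set_gripper(.55,20)
manip.move_ptp([.443,-.308,.18],Rd(a)); st()
manip.move_l([.443,-.308,.114],max_speed=.08); st("down")
manip.set_gripper(.25); st("narrow")
for n in("top","scene"):
    p,_=manip.grab_frame(n);cv2.imwrite(f"pics/{n}1.png",p[:,:,::-1])
p=cv2.imread("pics/scene1.png");q=cv2.imread("pics/top1.png")
cv2.imwrite("pics/c1.png",np.vstack([cv2.resize(p[190:290,235:395],(480,300)),cv2.resize(q[190:290,250:410],(480,300))]))
E
```

```text
t2.85 p [0.1401 0.3403 0.26  ] F [0.2 0.2 0.2] M [-0.02 -0.01 -0.02] w0.999 g0.0
 t4.67 p [ 0.3302 -0.0995  0.26  ] F [1.3 0.8 0.3] M [ 0.02  0.03 -0.02] w1.003 g0.0
 t6.12 p [ 0.4429 -0.3073  0.1805] F [-0.7  0.  -0.4] M [-0.02  0.    0.03] w0.549 g0.0
down t7.09 p [ 0.4432 -0.3082  0.1144] F [ 0.6 -0.1 -0.1] M [-0.01  0.03  0.06] w0.550 g0.0
narrow t7.46 p [ 0.4431 -0.308   0.1142] F [-0.1  0.4 -0.6] M [-0.07 -0.   -0.04] w0.251 g0.0
```

View pics/c1.png

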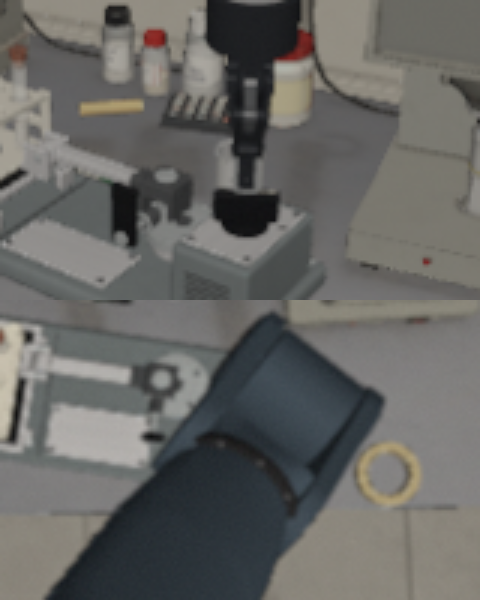

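The upper half of the picture shows the fingers at (247,175), straddling the bar on the isolator at (247,210). I'll grip it, check the width, then turn.

```bash
python3 - <<'E'
from h import *
a=yaw-1.047+np.pi
manip.set_gripper(0.0,25); st("grip")
w=manip.current_grip_width()
if .12<w<.19:
    for k in (15,30,45,60,64):
        manip.move_l([.443,-.308,.114],Rd(a+np.radians(k))); st(k)
E
```

```text
grip t7.90 p [ 0.443 -0.308  0.114] F [ 0.3  0.4 -0.2] M [-0.03 -0.02 -0.02] w-0.002 g0.0
```

```bash
python3 - <<'E'
from h import *
p,d=manip.grab_frame("scene");cv2.imwrite("pics/scene2.png",p[:,:,::-1])
X=np.array(manip.current_ee_pos());print(X,w2pix("scene",X),w2pix("scene",[.443,-.308,.131]),w2pix("scene",[.443,-.308,.16]))
print(manip.look_for("scene","isolator_grip"),manip.look_for("scene","isolator"))
q=cv2.imread("pics/scene0.png")
cv2.imwrite("pics/c2.png",np.vstack([cv2.resize(s[215:285,275:375],(420,294),interpolation=cv2.INTER_CUBIC) for s in (p[:,:,::-1],q)]))
for v in range(238,270,2): print(v,[round(float(pix2w("scene",u,v,d=d[v,u])[2]),3) for u in (312,317,322)], [pix2w("scene",317,v,d=d[v,317])[:2].round(3).tolist()])
E
```

```text
[ 0.44299938 -0.30802674  0.1140089 ] [315.81204477 259.45732146] [316.05230261 253.69956108] [316.48382054 243.68135073]
[{'at': [0.4398, -0.3123, 0.1146], 'confidence': 0.69}] [{'at': [0.4356, -0.311, 0.1221], 'confidence': 0.76}]
238 [0.19, 0.192, 0.198] [[0.415, -0.319]]
240 [0.056, 0.188, 0.189] [[0.413, -0.32]]
242 [0.048, 0.169, 0.056] [[0.437, -0.311]]
244 [0.065, 0.165, 0.061] [[0.433, -0.313]]
246 [0.06, 0.16, 0.053] [[0.432, -0.314]]
248 [0.051, 0.153, 0.046] [[0.435, -0.313]]
250 [0.046, 0.148, 0.037] [[0.433, -0.314]]
252 [0.037, 0.038, 0.031] [[0.605, -0.253]]
254 [0.132, 0.132, 0.135] [[0.442, -0.311]]
256 [0.128, 0.129, 0.128] [[0.437, -0.313]]
258 [0.119, 0.121, 0.12] [[0.439, -0.312]]
260 [0.114, 0.113, 0.117] [[0.443, -0.311]]
262 [0.111, 0.108, 0.109] [[0.442, -0.312]]
264 [0.107, 0.107, 0.106] [[0.434, -0.315]]
266 [0.105, 0.108, 0.103] [[0.423, -0.319]]
268 [0.099, 0.101, 0.099] [[0.426, -0.318]]
```

View pics/c2.png

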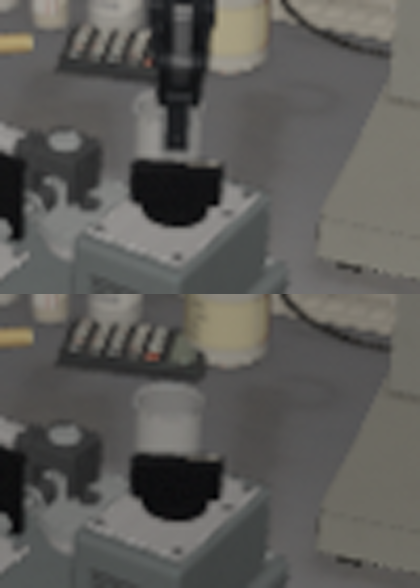

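The picture shows the shut fingertips ending near row 251, about z 0.146. That is visibly above the bar top at row 254, although the reported TCP is z 0.114. I'll probe down gently with the fingers shut to measure the real tip offset.

```bash
python3 - <<'E'
from h import *
z=.114
while z>.086:
    z-=.002; manip.move_l([.443,-.308,z],max_speed=.03); F=manip.current_force()
    if np.linalg.norm(F)>4: break
st("stop")
p,d=manip.grab_frame("scene");cv2.imwrite("pics/scene3.png",p[:,:,::-1])
manip.move_l([.443,-.308,z+.004],max_speed=.05); st()
cv2.imwrite("pics/c3.png",cv2.resize(p[215:285,275:375,::-1],(600,420),interpolation=cv2.INTER_CUBIC))
for v in range(240,258): print(v,[round(float(pix2w("scene",u,v,d=d[v,u])[2]),3) for u in (314,316,318,320)])
E
```

```text
stop t9.30 p [ 0.4433 -0.3082  0.1052] F [-3.7  2.3 14. ] M [ 0.49  0.62 -0.04] w-0.001 g6.8
 t9.60 p [ 0.4431 -0.3081  0.1081] F [-0.  -0.2  0.1] M [ 0.01 -0.01  0.05] w0.000 g0.0
240 [0.193, 0.195, 0.193, 0.193]
241 [0.189, 0.184, 0.184, 0.184]
242 [0.183, 0.181, 0.182, 0.182]
243 [0.179, 0.177, 0.179, 0.179]
244 [0.162, 0.167, 0.168, 0.166]
245 [0.159, 0.164, 0.163, 0.16]
246 [0.156, 0.161, 0.158, 0.159]
247 [0.155, 0.157, 0.158, 0.154]
248 [0.151, 0.155, 0.154, 0.151]
249 [0.147, 0.152, 0.153, 0.148]
250 [0.144, 0.149, 0.15, 0.146]
251 [0.141, 0.145, 0.147, 0.142]
252 [0.142, 0.142, 0.142, 0.139]
253 [0.135, 0.139, 0.141, 0.138]
254 [0.134, 0.133, 0.134, 0.135]
255 [0.13, 0.131, 0.131, 0.131]
256 [0.125, 0.128, 0.128, 0.129]
257 [0.126, 0.124, 0.125, 0.124]
```

View pics/c3.png

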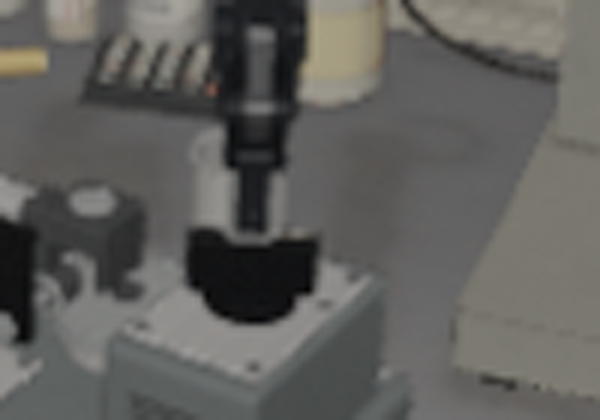

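Contact comes at a reported z of 0.1055, while the bar top is at 0.131. The real fingertips therefore sit about 25 mm short of the reported TCP, and I'll correct for that.

```bash
cat >> h.py <<'E'
DZ=.0255   # measured: real tip is this much behind the reported TCP along the tool
E
python3 - <<'E'
from h import *
a=yaw-1.047+np.pi
manip.move_l([.443,-.308,.125],max_speed=.1)
manip.set_gripper(.55,20)
z=.113-DZ
for zz in (.105,.095,z):
    manip.move_l([.443,-.308,zz],max_speed=.08); st("d")
    if np.linalg.norm(manip.current_force())>5: raise SystemExit
manip.set_gripper(0.0,25); st("grip")
w=manip.current_grip_width()
if .1<w<.22 and np.linalg.norm(manip.current_force())<25:
    for k in (15,30,45,60,63):
        manip.move_l([.443,-.308,z],Rd(a+np.radians(k))); st(k)
E
```

```text
d t10.82 p [ 0.4428 -0.3079  0.1046] F [-0.3  0.6  0.8] M [-0.02  0.01 -0.01] w0.549 g0.0
d t11.10 p [ 0.4428 -0.3079  0.0948] F [-0.3  0.1  0.6] M [ 0.01 -0.04 -0.03] w0.549 g0.0
d t11.35 p [ 0.4428 -0.3079  0.0872] F [0.4 0.  0.3] M [ 0.03 -0.01 -0.02] w0.547 g0.0
grip t11.75 p [ 0.4434 -0.308   0.0878] F [2.2 1.3 1.2] M [ 0.28 -0.33  0.01] w0.143 g27.6
15 t12.16 p [ 0.4432 -0.3081  0.0878] F [1.2 0.3 4.7] M [ 0.17 -0.03 -0.06] w0.146 g27.9
30 t12.57 p [ 0.443  -0.3083  0.0877] F [-1.2 -1.8  5.5] M [-0.15  0.24  0.02] w0.145 g28.1
45 t12.97 p [ 0.4428 -0.3086  0.0878] F [-2.7 -3.   5.6] M [-0.43  0.41  0.14] w0.143 g28.1
60 t13.38 p [ 0.4428 -0.3088  0.0878] F [-2.8 -5.2  4.8] M [-0.78  0.53 -0.03] w0.145 g28.0
63 t13.63 p [ 0.4432 -0.3088  0.0878] F [-1.2 -5.   4.8] M [-0.93  0.15 -0.6 ] w0.145 g41.0
```

The isolator has turned to its stop: the moment rises to -0.6 N m past 60 degrees. Next I'll release it, retreat, and check the handle.

```bash
python3 - <<'E'
from h import *
a=yaw+np.pi
manip.move_l([.443,-.308,.113-DZ],Rd(a+np.radians(60)-1.047+.0)) if False else None
manip.set_gripper(.5,20)
manip.move_l([.443,-.308,.15],max_speed=.12); st("up")
manip.set_gripper(.38,20)
P=np.array([.4255,-.2045])-.001*np.array([np.cos(yaw),np.sin(yaw)])
A=yaw+np.pi/2
manip.move_ptp([*P,.13],Rd(A)); st("pre")
p,d=manip.grab_frame("scene");t,_=manip.grab_frame("top")
cv2.imwrite("pics/c4.png",np.vstack([cv2.resize(p[205:285,235:355,::-1],(450,300),interpolation=cv2.INTER_CUBIC),cv2.resize(t[190:270,250:370,::-1],(450,300))]))
E
```

```text
up t14.70 p [ 0.4427 -0.3078  0.1495] F [0.4 0.  0.2] M [-0.    0.03 -0.03] w0.500 g0.0
pre t16.52 p [ 0.4246 -0.2045  0.13  ] F [1.  0.3 0.7] M [ 0.03 -0.   -0.  ] w0.377 g0.0
```

View pics/c4.png

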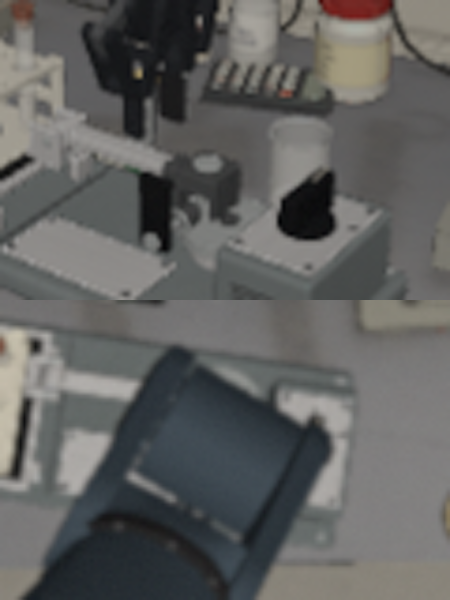

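The handle at (307,200) now points away along x, so the isolator is off. The fingers at (135,110) and (175,95) straddle the line of the paddle at (153,205). I'll descend and grip.

```bash
python3 - <<'E'
from h import *
P=np.array([.4255,-.2045])-.001*np.array([np.cos(yaw),np.sin(yaw)])
for z in (.09,.075,.087-DZ):
    manip.move_l([*P,z],max_speed=.08); st("d")
    if np.linalg.norm(manip.current_force())>5: manip.move_l([*P,.13]); raise SystemExit("contact")
manip.set_gripper(.2,20); st("n")
manip.set_gripper(0.0,20); st("grip")
E
```

```text
d t17.27 p [ 0.4247 -0.2045  0.0902] F [-0.2 -0.5  0.1] M [ 0.01 -0.01 -0.06] w0.376 g0.0
d t17.61 p [ 0.4244 -0.2043  0.075 ] F [-0.6 -0.  -0.2] M [-0.01 -0.06  0.06] w0.381 g0.0
d t17.93 p [ 0.4244 -0.2043  0.0615] F [-0.2 -0.1  0.1] M [ 0.01 -0.01 -0.02] w0.376 g0.0
n t18.23 p [ 0.4247 -0.2044  0.0618] F [ 0.2 -0.8 -0. ] M [-0.02  0.   -0.04] w0.202 g0.0
grip t18.45 p [ 0.4252 -0.2046  0.0618] F [ 3.5  0.3 -1.2] M [-0.02 -0.55 -0.13] w0.086 g24.6
```

```bash
python3 - <<'E'
from h import *
ux=np.array([np.cos(yaw),np.sin(yaw),0]);z=.087-DZ
P=np.array([.4255,-.2045,z])-.001*ux
manip.set_gripper(0.0,80); st("grip")
for k in (.004,.008,.011,.0125,.0135):
    manip.move_l(P-k*ux,max_speed=.04); st(k); print("along", np.dot(manip.current_force(),ux))
E
```

```text
grip t18.67 p [ 0.425  -0.2045  0.0617] F [4.3 0.2 1.4] M [ 0.   -0.61 -0.16] w0.079 g80.8
0.004 t18.92 p [ 0.421  -0.2038  0.0617] F [5.6 0.8 1.7] M [ 0.07 -0.84 -0.11] w0.078 g80.8
along 5.382625404328281
0.008 t19.17 p [ 0.4172 -0.2032  0.0618] F [ 5.6  0.4 -0.6] M [ 0.05 -1.   -0.15] w0.078 g80.7
along 5.470519301265686
0.011 t19.42 p [ 0.4144 -0.2028  0.0618] F [ 8.3  1.5 -0.7] M [ 0.13 -1.17 -0.12] w0.082 g80.6
along 7.962059873479436
0.0125 t19.67 p [ 0.4131 -0.2026  0.0618] F [8.1 0.8 0.2] M [ 0.14 -1.21 -0.05] w0.077 g80.6
along 7.806577029363974
0.0135 t19.92 p [ 0.4122 -0.2024  0.0618] F [ 8.7  0.6 -0.5] M [ 0.16 -1.32 -0.12] w0.082 g80.6
along 8.457376269499674
```

The latch is drawn about 13 mm: the spring force is 8.4 N. Now I'll lift along the hinge arc, starting with small steps and watching the forces.

```bash
cat >> h.py <<'E'
from scipy.spatial.transform import Rotation as Ro
ux=np.array([np.cos(yaw),np.sin(yaw),0]);uy=np.array([-np.sin(yaw),np.cos(yaw),0])
def arc(th,pinz=.082,dx=.0145):
    T0=np.array([.4255,-.2045,.087-DZ])-dx*ux
    pin=np.array([.4255,-.2045,0])+.1378*uy; pin[2]=pinz
    R=Ro.from_rotvec(-th*ux).as_matrix()
    return pin+R@(T0-pin), R@Rd(yaw+np.pi/2)
E
python3 - <<'E'
from h import *
for k in (2,4,6,8):
    manip.move_l(*arc(np.radians(k)),max_speed=.03); st(k)
    F=np.array(manip.current_force());print("x,y",np.round([F@ux,F@uy],1),"Mx",np.round(np.array(manip.current_ft_torque())@ux,2))
    if np.linalg.norm(F)>25: break
E
```

```text
2 t20.23 p [ 0.4121 -0.203   0.0666] F [ 8.9 -1.4 -2.3] M [ 0.04 -1.19 -0.13] w0.081 g80.2
x,y [9. 0.] Mx 0.23
4 t20.53 p [ 0.412  -0.2034  0.0715] F [ 8.2 -1.3 -2.3] M [ 0.04 -1.24 -0.02] w0.082 g80.2
x,y [8.3 0.1] Mx 0.25
6 t20.84 p [ 0.412  -0.2037  0.0763] F [ 9.2 -0.5 -2.7] M [ 0.08 -1.14 -0.06] w0.079 g80.2
x,y [9.2 1.1] Mx 0.26
8 t21.15 p [ 0.412  -0.2039  0.0812] F [ 8.8 -1.2 -2.3] M [ 0.07 -1.19  0.07] w0.073 g80.2
x,y [8.9 0.3] Mx 0.27
```

```bash
python3 - <<'E'
from h import *
for th in (.22,.3,.372):
    manip.move_l(*arc(th),max_speed=.05); st(th)
p,_=manip.grab_frame("scene");print(manip.look_for("scene","socket"),manip.look_for("scene","isolator_grip")[:1])
t,_=manip.grab_frame("top")
cv2.imwrite("pics/c5.png",np.vstack([cv2.resize(p[195:285,215:350,::-1],(600,400),interpolation=cv2.INTER_CUBIC),cv2.resize(t[165:265,175:400,::-1],(600,200))[:200]]))
E
```

```text
0.22 t21.52 p [ 0.4123 -0.2035  0.0926] F [ 8.6 -3.1 -2.3] M [ 0.03 -1.16  0.03] w0.081 g80.2
0.3 t21.90 p [ 0.4125 -0.2023  0.1037] F [ 7.5 -1.9 -1.6] M [ 0.04 -1.13  0.18] w0.080 g80.3
0.372 t22.25 p [ 0.4128 -0.2004  0.1135] F [ 7.9 -2.5  0.1] M [ 0.02 -1.13  0.18] w0.077 g80.4
[{'at': [0.477, -0.2025, 0.1248], 'confidence': 0.61}] [{'at': [0.4371, -0.3141, 0.1114], 'confidence': 0.77}]
```

View pics/c5.png

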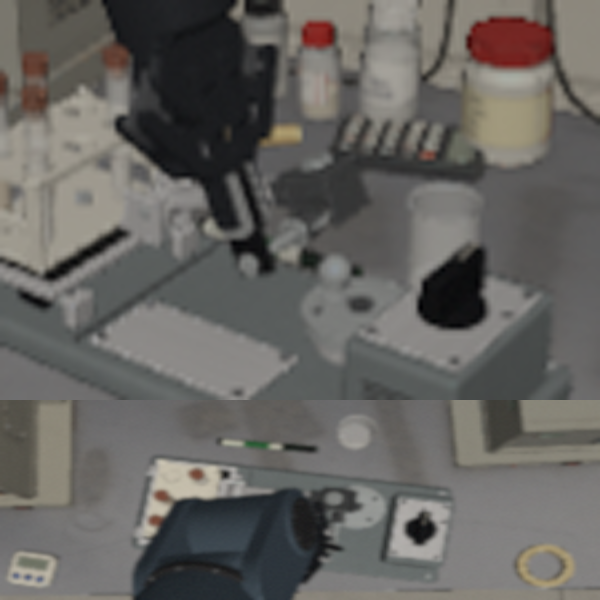

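The coupler at (320,190) is tilted up, well clear of the bare ball at (335,268). The paddle is still gripped, the isolator is off, and the timer, beaker, marker and tape roll haven't moved. Handing in.

```bash
python3 - <<'E'
from h import *
manip.dwell(.5); st()
print(manip.sign_off())
E
```

```text
t22.95 p [ 0.4127 -0.2005  0.1134] F [ 7.7 -2.2 -1.3] M [ 0.25 -1.23  0.27] w0.081 g80.5
the job is handed in; nothing more can be done
None
```

The job is handed in at about 23 s: the isolator is off, the latch was drawn with the link seated, and the gripper holds the link by its paddle with the coupler about 50 mm above its seat, clear of the ball; the loose items look unmoved.

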